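Hold the tool chest open with its press lever

ROBOT

A 6-joint arm with a two-finger parallel gripper is mounted at the origin on the work surface. World frame = base frame: x ahead of the robot, y to its left, z up, the work surface at z = 0. Lengths are in mm, angles in degrees, forces in N, time in s.
With the tool pointing down it reaches from about 325 to 850 mm from the base axis. Payload 15.5 kg.
Tool frame: the origin (TCP) lies midway between the tips of the shut fingers; the grasp point (between the pads) lies 19 mm behind it; z points along the fingers, y is the direction in which the jaws open and shut (so a half turn about z gives the same grasp; the last joint's range is limited). The gripper opens to 91 mm and grips with 3 to 60 N. Pads are 32 mm wide; open, the fingers measure 118 mm over their backs; the gripper's body (76 mm by 178 mm) begins 60 mm behind the grasp point.
Start: joints at [65.174, 28.281, 77.091, -0, 74.628, -5.472], TCP at [207.128, 589.682, 213.915] pointing down, gripper open.
Joint ranges: [-166.48, 166.48], [-47.26, 123.95], [12.59, 153.08], [-70.14, 250.14], [6.76, 159.57], [-176.63, 176.63]. Speed limits (degrees/s): [108.29, 108.29, 147.25, 172.46, 172.46, 172.46].

INTERFACE

Orientations are given as a 3x3 rotation matrix whose columns are the frame's x, y, z axes.
In Python, from cell import bot gives the robot as it stands.
- The arm moves only by the shell command python3 -m jog 'ROWS'. ROWS is JSON, a list of rows, each a list of 7 numbers: the turn, a rotation vector about the tool's x, y, z in units of 5 degrees (1.0 is 5 degrees), then the shift along the tool's x, y, z in units of 30 mm (1.0 is 30 mm), then the closure, from -1 (fully open) to 1 (shut). In form: [[wx, wy, wz, x, y, z, jaw], ...]. A call has 1 to 20 rows; each row is the pose to reach, as a shift and turn from the pose measured when the call began, along the tool's axes at that moment; what a row does not reach only later rows make up. A row lasts 1/12 s, in which the tool goes at most 41.7 mm and 7.16 degrees, less where a joint would pass 70% of its speed; a pose out of reach is approached as far as the arm can. A call with a gripper value outside its range is refused whole. The fingers move at their own pace and stop on an object; the grip force is fixed at half the most. Time passes only in rows, so rows that repeat a pose let the fingers close. It gives the time, the measured TCP pose, the force and the opening at its end, in the units of the state.
- bot.state(): the state, without advancing time (a new reading comes with each control period).
- bot.snapshot(name): name is "side" or "top"; returns a dict with "image" (400x640x3 uint8, red, green, blue), "fx", "fy", "cx", "cy" (pixels), "xyz" and "orientation" of the camera in the world. Camera axes: x right, y down, z forward; pixel columns grow to the right and rows downward; lengths in mm; the calibration is good to about 2 mm. A picture is of the moment at which its call begins. There is no depth.
- bot.hand_in(): hands the job in, once; it reports no verdict.
Trained networks look in the newest picture that a camera, given by its name, has taken for a name from the list of things; names that differ only in an ending like _2 or _b are one class to them, and where a whole thing is asked for, a point or a joint stands for the part that bears it (a point fixed in the world has none). Each returns a list of dicts, best first, with "conf" (0 to 1); they miss things now and then, are a little off and sometimes report something else, mostly with a low value. They report only what shows in the picture. A call takes as long as a camera call. They do not tell look-alikes from the thing itself.
- bot.look_for(camera, label): "uv" ([column, row] in pixels, amid what is visible of it).
- bot.trace(camera, label): "region" (400x640 bool, what is visible of it) and "uv" ([column, row] in pixels, amid what is visible of it).
The state is a dict: "time": time; "joint_positions": joint angles; "dq": joint speeds; "joint_torque": joint torques, N m; "eef_pos": TCP position; "tcp_rot": TCP orientation; "wrist_force": force on the tool from outside, world axes, zero at the start; "wrist_torque": the same for the moment, N m; "opening": opening from 0.0 (shut) to 1.0 (fully open).
Only numpy, scipy, OpenCV 4.12 (cv2) and the standard library are available. Lean on these libraries where they do the work, as an engineer would, in place of code of your own. Each camera call takes 0.05 s, during which the arm holds its last target.

TASK

Push the round brass tin off the chest's steel flap onto the wooden shelf, sliding it and leaving it standing there wholly clear of the flap; do not pick it up. Then press the red pad of the lever all the way down so that the heavy flap comes up, and finish while holding it down like that, so that I can reach into the chest. Raise the flap with the lever only and keep off it while it is up, and leave the rivet pot on the shelf and the mug, graver jar and screwdriver round the chest where they are.

Things in the scene. Friction and masses are not known exactly. Their poses are not given: they have to be found in the camera images.
- chest: Green steel bench chest, fixed, 180 mm along its x, y from -245 to +280 mm. Origin: on the bench, z up. Along its y: a fixed wooden shelf y -245 to -103 mm; the steel flap y -98 to +11 (x -85 to +85 mm, top at z = 90 when shut) with a 44 mm wide ear out to y = +47; the lever's grey bracket y 85 to 121, 105 mm high; then the lever's long arm and red pad.
- shelf_mid (a point): Middle of the top of the fixed flat wooden shelf: chest x = 0, y = -174, z = 89 mm. The shelf is 180 mm along chest x and 142 mm along chest y, and 1 mm lower than the shut flap next to it, beyond the flap's hinge.
- flap (a joint): Angle (rad) of the heavy flap: 12 mm steel, about 2.2 kg, hinged along the chest's x beside the shelf (chest y = -100, z = 84 mm). 0 = shut and level; it grows as the edge nearest the lever rises and reaches about 0.36 with the lever fully down. It falls shut when the lever is let go.
- flap_edge (a point): Middle of the top edge of the flap on the lever's side (111 mm from the hinge), at chest x = 0, y = +11, z = 90 mm when shut.
- lever (a joint): Angle (rad) of the press lever, pivoted along chest x at chest y = 103, z = 94 mm. 0 = at rest, long arm rising 20 degrees towards +y; 0.698 = fully down on its stop, long arm 20 degrees below level. A spring returns it. The short end lies 2 mm under the flap's ear. It takes 5 to 15 N on the pad to raise the flap.
- pad_top (a point): Middle of the upper face of the lever's red pad, 54 x 54 mm, 150 mm from the pivot. At rest at about chest x = 0, y = 239, z = 158 mm, tilted 20 degrees (rising away from the pivot); it swings down about 103 mm in an arc, through y = 253 half way, to about y = 249, z = 56 mm.
- tin: Round brass tin with a copper lid, 57 mm across, 44 mm high, about 0.25 kg, closed, standing on the flap. Origin: centre of its underside, z up.
- rivet_pot: Small amber glass pot with a black cap, 26 mm across, 34 mm high, standing on the shelf near its end, towards the chest's +x side. Origin: centre of its underside.
- mug: White mug, 76 mm across without its handle, 85 mm high, on the bench on the chest's +x side, level with the bracket. Origin: centre of its underside.
- graver_jar: Glass jar 68 mm across with gravers standing in it, up to 165 mm high, on the bench on the chest's +x side. Origin: centre of its underside.
- screwdriver: Screwdriver with a blue handle, 160 mm long, lying on the bench on the chest's -x side. Origin: on its underside.
There are look-alikes about, which are no part of the job. What is shaped like the tin but purple is not meant.

How it is judged (in metres and radians):
On the way, in this order (a step that is already met when the one before it is completed fails the run):
1. the tin has been slid off the flap and stands still on the wooden shelf, the flap still shut (y of tin in the frame of chest between -0.245 and -0.129 m and x of tin in the frame of chest between -0.09 and 0.09 m and z of tin in the frame of chest between 0.083 and 0.097 m and angle between tin's own z axis and vertical below 0.1 rad and linear speed of tin below 0.02 m/s and value of joint flap below 0.03 rad), for 0.2 s.
2. the lever is fully down and the flap is up (value of joint lever above 0.61 rad and value of joint flap above 0.3 rad), for 0.2 s.
At the end, for the whole second after the job is handed in: The fingers hold the lever down (lever joint over 0.61 rad, at least 1 N on it), the flap stands raised by more than 0.30 rad, and the tin stands upright and still on the wooden shelf, its whole foot clear of the flap (centre at chest y between -245 and -129 mm) (all of step 2 and y of tin in the frame of chest between -0.245 and -0.129 m and x of tin in the frame of chest between -0.09 and 0.09 m and z of tin in the frame of chest between 0.083 and 0.097 m and angle between tin's own z axis and vertical below 0.1 rad and contact force between the fingers and lever above 1 N and linear speed of tin below 0.02 m/s and velocity of joint flap below 0.1 rad/s); the arm keeps its last pose, push and grip.
It fails at once if the tin is lifted or carried (its foot more than 12 mm above the flap's shut height) (z of tin in the frame of chest above 0.102 m).
It fails at once if the tin is tipped by more than 0.4 rad or falls off the chest (angle between tin's own z axis and vertical above 0.4 rad or z of tin in the frame of chest below 0.07 m).
It fails at once if the flap is raised before the tin is clear of it (value of joint flap above 0.05 rad and y of tin in the frame of chest above -0.125 m).
It fails at once if the robot touches the flap while it is raised (value of joint flap above 0.03 rad and contact force between any of the fingers, the arm and flap above 0.5 N).
It fails at once if a bystander (rivet pot, mug, graver jar or screwdriver) is moved by more than 20 mm (distance of any of rivet_pot, mug, graver_jar, screwdriver from where it was at the start of the episode above 0.02 m).
It also fails if it takes over 54 s, if anything falls off the work surface, if the arm or the gripper's body presses on something with over 40 N, if the wrist force passes 120 N, or if a joint passes its speed limit or range.

## Working session

There is one attempt and no reset: what is moved stays moved. The work goes in short steps, Python scripts to look and compute and a shell command to move; the robot and the scene stay as the last step left them, time stands still between calls to the robot, and variables do not carry over. Pictures are saved under pics/ and viewed, and the job is handed in when it is done.

```bash
ls; mkdir -p pics
cat > h.py <<'E'
import numpy as np, cv2
from cell import bot
def snap(n,f):
    s=bot.snapshot(n); cv2.imwrite('pics/'+f,s['image'][:,:,::-1]); return s
def ray(s,uv):
    d=np.array([(uv[0]-s['cx'])/s['fx'],(uv[1]-s['cy'])/s['fy'],1.])
    return np.array(s['xyz'],float),np.array(s['orientation'])@d
def atz(s,uv,z):
    o,d=ray(s,uv); return o+d*(z-o[2])/d[2]
def proj(s,p):
    c=np.array(s['orientation']).T@(np.array(p,float)-np.array(s['xyz'])); return np.array([s['fx']*c[0]/c[2]+s['cx'],s['fy']*c[1]/c[2]+s['cy']])
E
python3 - <<'E'
from h import *
for n in('side','top'):
    s=snap(n,n+'0.png'); print(n,np.round(s['xyz'],1),np.round(s['orientation'],3).tolist(),s['fx'],s['cx'],s['cy'])
    for l in ['tin','rivet_pot','mug','graver_jar','screwdriver','chest','shelf_mid','flap','flap_edge','lever','pad_top']:
        print(l,[(np.round(r['uv'],1).tolist(),round(r['conf'],2)) for r in bot.look_for(n,l)][:4])
print({k:np.round(v,2).tolist() for k,v in bot.state().items()})
E
```

```text
pics
side [ 120.  -484.7  572.2] [[0.731, -0.374, 0.57], [-0.682, -0.42, 0.599], [0.015, -0.827, -0.562]] 396.8703499794712 324.6011087899445 196.8579608862179
tin [([342.1, 209.9], 0.7), ([265.7, 319.5], 0.68), ([432.4, 223.7], 0.46)]
rivet_pot [([432.0, 222.0], 0.8)]
mug [([324.1, 171.1], 0.64)]
graver_jar [([387.3, 193.7], 0.97)]
screwdriver [([321.1, 317.8], 0.85), ([325.8, 169.6], 0.18)]
chest [([343.9, 239.7], 0.94)]
shelf_mid [([344.5, 237.6], 0.59)]
flap [([328.8, 223.1], 0.96)]
flap_edge [([328.9, 217.4], 0.77)]
lever [([248.5, 165.6], 0.85)]
pad_top [([245.3, 166.2], 0.85)]
top [530.4  42.7 983.4] [[0.015, -0.999, 0.033], [-1.0, -0.015, -0.008], [0.009, -0.033, -0.999]] 375.16666209149025 318.63799216322894 198.9690994400648
tin [([374.1, 282.4], 0.9), ([300.9, 263.6], 0.86), ([360.1, 192.3], 0.56)]
rivet_pot [([414.7, 146.2], 0.48)]
mug [([267.7, 127.0], 0.92)]
graver_jar [([345.9, 189.2], 0.73), ([346.7, 124.3], 0.65), ([391.4, 249.0], 0.37)]
screwdriver []
chest [([328.5, 196.2], 0.6)]
shelf_mid [([330.8, 195.6], 0.71)]
flap [([345.6, 191.8], 0.64)]
flap_edge [([342.8, 186.7], 0.97)]
lever [([242.7, 208.5], 0.7)]
pad_top [([243.8, 209.4], 0.97)]
{'time': 1.2, 'joint_positions': [65.17, 28.28, 77.09, -0.0, 74.63, -5.47], 'dq': [-0.03, 0.06, 0.02, 0.01, -0.02, 0.08], 'joint_torque': [0.0, -87.87, -38.22, 0.07, 0.04, 0.0], 'eef_pos': [207.14, 589.7, 213.93], 'tcp_rot': [[-0.94, 0.33, 0.0], [0.33, 0.94, 0.0], [-0.0, 0.0, -1.0]], 'wrist_force': [0.18, -0.44, 0.07], 'wrist_torque': [-0.03, 0.04, 0.0], 'opening': 1.0}
```

View pics/side0.png

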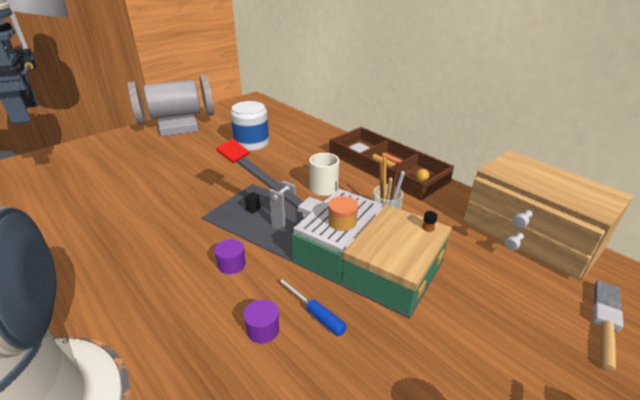

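View pics/top0.png

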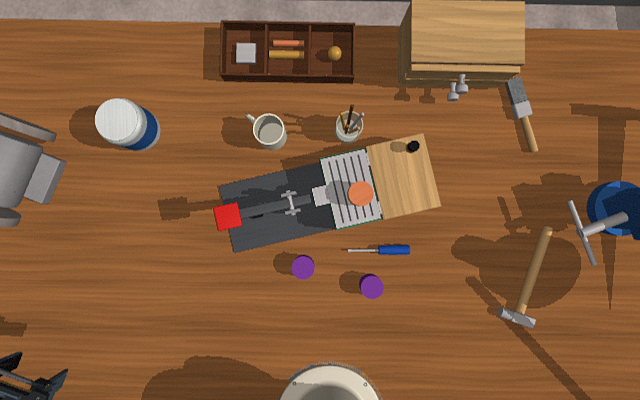

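Run:
```python
import cv2
a=cv2.imread('pics/top0.png')[90:310,200:470];cv2.imwrite('pics/topc.png',cv2.resize(a,None,fx=2.7,fy=2.7,interpolation=cv2.INTER_CUBIC))
a=cv2.imread('pics/side0.png')[110:350,200:470];cv2.imwrite('pics/sidec.png',cv2.resize(a,None,fx=2.5,fy=2.5,interpolation=cv2.INTER_CUBIC))
```

```text
(no output)
```

View pics/topc.png

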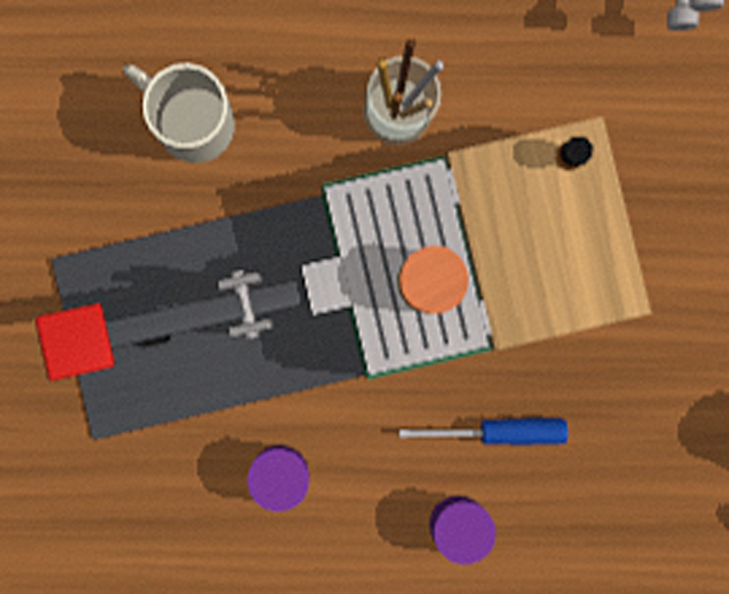

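View pics/sidec.png

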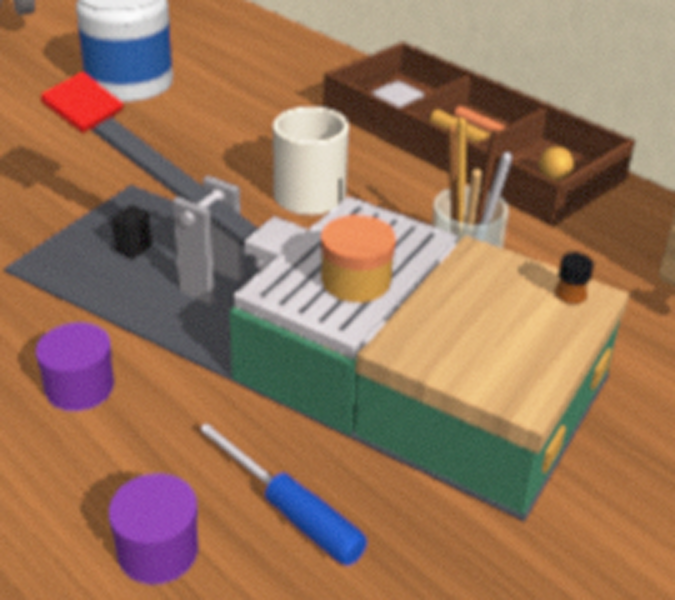

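The top view shows the chest running from the pad at (228,217) to the shelf at (405,177). There are three tin-shaped things: the copper-lidded brass one on the flap at (360,193), and purple ones at (303,267) and (371,287) on the bench. The tin is the one at (360,193): it stands on the flap and isn't purple, and the enlarged crop confirms it.

```bash
cat >> h.py <<'E'
from scipy.optimize import least_squares
def C2W(q,p):
    c,s=np.cos(q[2]),np.sin(q[2]); return np.array([q[0]+c*p[0]-s*p[1],q[1]+s*p[0]+c*p[1],p[2]])
def W2C(q,p):
    c,s=np.cos(q[2]),np.sin(q[2]); dx,dy=p[0]-q[0],p[1]-q[1]; return np.array([c*dx+s*dy,-s*dx+c*dy,p[2]])
E
python3 - <<'E'
from h import *
st=bot.snapshot('top'); ss=bot.snapshot('side')
T=lambda u,v:(200+u/2.7,90+v/2.7); S=lambda u,v:(200+u/2.5,110+v/2.5)
obs=[(st,T(450,152),(90,-103,89)),(st,T(603,118),(90,-245,89)),(st,T(651,314),(-90,-245,89)),(st,T(496,350),(-90,-103,89)),
(st,T(327,185),(85,11,90)),(st,T(367,376),(-85,11,90)),(st,T(75,341),(0,239,158)),
(ss,S(466,238),(90,-103,89)),(ss,S(629,294),(90,-245,89)),(ss,S(540,438),(-90,-245,89)),(ss,S(358,357),(-90,-103,89)),(ss,S(237,298),(-85,11,90)),(ss,S(82,101),(0,239,158))]
f=lambda q:np.concatenate([proj(s,C2W(q,p))-uv for s,uv,p in obs])
r=least_squares(f,[560,0,0.2],x_scale=[10,10,.1],loss='soft_l1'); q=r.x
print(q,np.degrees(q[2])); print(np.round(f(q).reshape(-1,2),1).tolist()); np.save('q.npy',q)
R=lambda n,l:bot.trace(n,l)
for n,s,l,z in [('top',st,'tin',134),('side',ss,'tin',112),('top',st,'rivet_pot',123),('top',st,'mug',85),('top',st,'graver_jar',90),('side',ss,'screwdriver',12),('side',ss,'rivet_pot',107),('side',ss,'mug',42)]:
    for d in R(n,l)[:4]:
        w=atz(s,d['uv'],z); print(n,l,round(d['conf'],2),np.round(d['uv'],1),np.round(w),np.round(W2C(q,w)))
u=T(434,279);w=atz(st,u,134);print('tin manual',w,W2C(q,w)); u=S(358,240);w=atz(ss,u,134);print('tin side',w,W2C(q,w))
E
```

```text
[5.74853022e+02 6.39087842e-01 2.45136686e-01] 14.045297534285284
[[-0.3, 0.3], [0.4, -0.5], [0.5, -0.2], [0.2, 0.1], [-0.5, 0.8], [1.0, -0.6], [0.9, -0.2], [-0.5, -0.7], [0.2, 0.5], [0.6, 0.1], [-1.0, -0.3], [-1.9, -0.9], [0.1, -1.4]]
top tin 0.95 [360.  195.1] [568. -58. 134.] [-21. -55. 134.]
top tin 0.86 [372.7 283.7] [369. -89. 134.] [-221.  -37.  134.]
top tin 0.73 [392.6 249.5] [ 447. -133.  134.] [-157.  -99.  134.]
top tin 0.72 [302.5 264.2] [411.  70. 134.] [-142.  107.  134.]
side tin 0.75 [227.5 254.4] [346. -12. 112.] [-225.   43.  112.]
side tin 0.74 [265.6 322.6] [ 311. -169.  112.] [-297. -100.  112.]
side tin 0.55 [341.1 210.5] [579. -51. 112.] [ -9. -51. 112.]
top mug 0.83 [266.3 128.2] [728. 164.  85.] [188. 121.  85.]
top mug 0.25 [390.1 250.6] [ 439. -137.   85.] [-165. -101.   85.]
top graver_jar 0.84 [346.2 126.9] [734. -28.  90.] [147. -67.  90.]
side screwdriver 0.93 [321.6 316.1] [ 433. -155.   12.] [-176. -116.   12.]
side rivet_pot 0.77 [430.7 221.5] [ 687. -187.  107.] [  63. -209.  107.]
side mug 0.68 [326.  171.6] [741. 164.  42.] [201. 118.  42.]
tin manual [572.42237396 -59.6955863  134.        ] [-17.00053944 -57.94102704 134.        ]
tin side [569.82047785 -64.16067515 134.        ] [-20.60827731 -61.64117694 134.        ]
```

```bash
cat >> h.py <<'E'
from scipy.spatial.transform import Rotation as Ro
def plan(pc,ang,zoff=None,Rt=None):
    """chest point for TCP, ang= world deg of tool y (pointing down)"""
    q=np.load('q.npy'); st=bot.state(); R=np.array(st['tcp_rot']); p=np.array(st['eef_pos'])
    w=C2W(q,pc); 
    if Rt is None:
        a=np.radians(ang); y=np.array([np.cos(a),np.sin(a),0]); z=np.array([0,0,-1.]); Rt=np.column_stack([np.cross(y,z),y,z])
    print('world',np.round(w,1),'shift',np.round(R.T@(w-p)/30,3),'turn',np.round(Ro.from_matrix(R.T@Rt).as_rotvec(degrees=True)/5,3))
def where():
    q=np.load('q.npy'); st=bot.state(); print('t',st['time'],'chest',np.round(W2C(q,st['eef_pos']),1),'F',np.round(st['wrist_force'],1),'op',st['opening'],'z',np.round(np.array(st['tcp_rot'])[:,2],3),'q',np.round(st['joint_positions'],1))
E
python3 -c "
from h import *
plan((-18,2,214),14.05)"
```

```text
world [556.9  -1.8 214. ] shift [-1.7535e+01 -1.4738e+01 -3.0000e-03] turn [-0.    -0.    11.319]
```

```bash
python3 -m jog '[[0,0,0.2,-0.3,-0.25,0,-0.8],[0,0,0.6,-0.9,-0.75,0,-0.5],[0,0,1.2,-1.8,-1.5,0,0],[0,0,1.8,-2.8,-2.35,0,0.21],[0,0,2.5,-3.9,-3.3,0,0.21],[0,0,3.2,-5.0,-4.2,0,0.21],[0,0,3.9,-6.1,-5.1,0,0.21],[0,0,4.6,-7.2,-6.05,0,0.21],[0,0,5.3,-8.3,-7.0,0,0.21],[0,0,6.0,-9.4,-7.9,0,0.21],[0,0,6.7,-10.5,-8.8,0,0.21],[0,0,7.4,-11.6,-9.75,0,0.21],[0,0,8.1,-12.7,-10.7,0,0.21],[0,0,8.8,-13.8,-11.6,0,0.21],[0,0,9.5,-14.9,-12.5,0,0.21],[0,0,10.2,-15.9,-13.35,0,0.21],[0,0,10.8,-16.8,-14.1,0,0.21],[0,0,11.15,-17.3,-14.55,0,0.21],[0,0,11.32,-17.53,-14.74,0,0.21],[0,0,11.32,-17.53,-14.74,0,0.21]]'; python3 -c "
from h import *
where();plan((-18,2,98),14.05)
snap('top','t1.png')"
```

```text
time: 3.37
eef_pos: [557.3, -4.2, 213.7]
tcp_rot: [[-0.239, 0.971, 0.0], [0.971, 0.239, -0.0], [-0.0, 0.0, -1.0]]
wrist_force: [-0.1, 0.0, 0.3]
opening: 0.4
t 3.3667 chest [-18.2  -0.4 213.7] F [-0.1  0.   0.3] op 0.3995566083727387 z [ 0. -0. -1.] q [ -6.6  22.8  86.8  -0.   70.3 -20.4]
world [556.9  -1.8  98. ] shift [0.081 0.006 3.857] turn [ 0.001  0.004 -0.048]
```

View pics/t1.png

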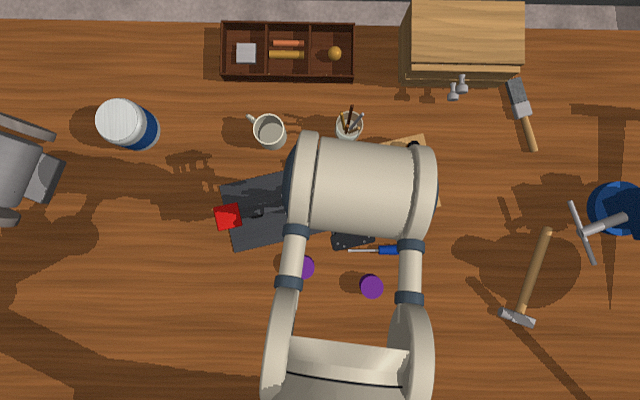

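```bash
python3 -m jog '[[0,0,0,0.08,0,0.4,0.21],[0,0,0,0.1,0,1.0,0.21],[0,0,0,0.1,0,1.6,0.21],[0,0,0,0.1,0,2.2,0.21],[0,0,0,0.1,0,2.7,0.21],[0,0,0,0.1,0,3.1,0.21],[0,0,0,0.1,0,3.1,0.21]]'; python3 -c "
from h import *
where()
s=snap('side','s2.png'); cv2.imwrite('pics/s2c.png',cv2.resize(s['image'][90:330,220:490,::-1],None,fx=2.5,fy=2.5))"
```

```text
time: 4.0
eef_pos: [553.3, 1.9, 118.8]
tcp_rot: [[-0.243, 0.97, -0.004], [0.97, 0.243, 0.001], [0.002, -0.004, -1.0]]
wrist_force: [-1.1, 0.3, -0.6]
opening: 0.393
t 4.0 chest [-20.6   6.4 118.8] F [-1.1  0.3 -0.6] op 0.3925363748088496 z [-0.004  0.001 -1.   ] q [ -6.   29.2  93.4   0.   57.7 -20.1]
```

View pics/s2c.png

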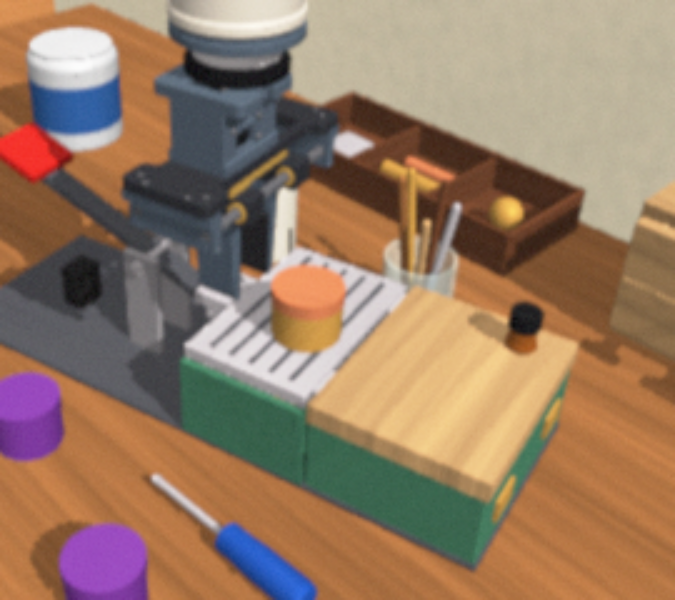

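The fingers hang behind the tin, which is untouched at crop (308,305), and they line up with it. I'll go lower and push.

```bash
python3 -m jog '[[0,0,0,-0.1,0.05,0.4,0.21],[0,0,0,-0.1,0.08,0.65,0.21],[0,0,0,-0.2,0.08,0.65,0.21],[0,0,0,-0.4,0.08,0.65,0.21],[0,0,0,-0.6,0.08,0.65,0.21],[0,0,0,-0.8,0.08,0.65,0.21],[0,0,0,-1.0,0.08,0.65,0.21],[0,0,0,-1.2,0.08,0.65,0.21],[0,0,0,-1.4,0.08,0.65,0.21],[0,0,0,-1.6,0.08,0.65,0.21],[0,0,0,-1.6,0.08,0.65,0.21]]'; python3 -c "
from h import *
where()
s=snap('side','s3.png'); cv2.imwrite('pics/s3c.png',cv2.resize(s['image'][90:330,220:490,::-1],None,fx=2.5,fy=2.5))"
```

```text
time: 4.97
eef_pos: [568.4, -45.5, 100.7]
tcp_rot: [[-0.242, 0.97, -0.003], [0.97, 0.242, 0.0], [0.001, -0.002, -1.0]]
wrist_force: [-0.5, -0.5, -0.0]
opening: 0.397
t 4.9667 chest [-17.5 -43.2 100.7] F [-0.5 -0.5 -0. ] op 0.3967310403051676 z [-0.003  0.    -1.   ] q [-10.6  31.7  92.   -0.   56.5 -24.6]
```

View pics/s3c.png

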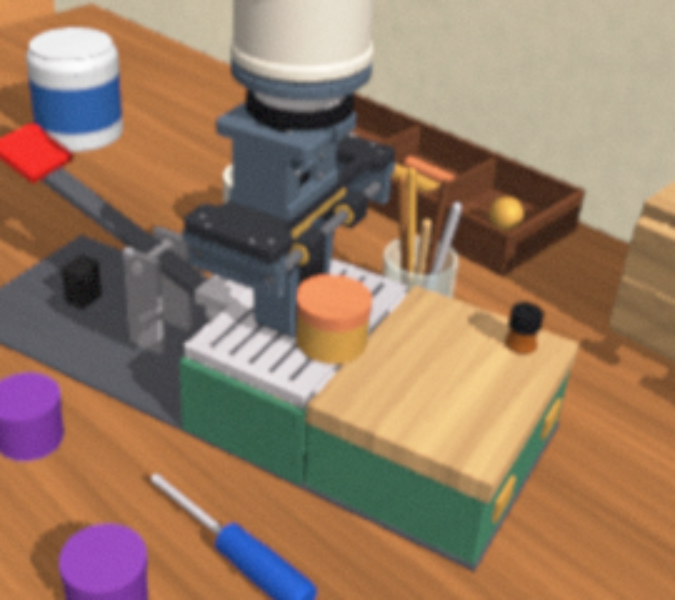

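The tin slides upright, sitting between the two fingers at crop (333,325). I'll continue onto the shelf.

```bash
python3 -m jog '[[0,0,0,-0.1,0,0,0.21],[0,0,0,-0.25,0,0,0.21],[0,0,0,-0.4,0,0,0.21],[0,0,0,-0.6,0,0,0.21],[0,0,0,-0.8,0,0,0.21],[0,0,0,-1.0,0,0,0.21],[0,0,0,-1.2,0,0,0.21],[0,0,0,-1.4,0,0,0.21],[0,0,0,-1.6,0,0,0.21],[0,0,0,-1.8,0,0,0.21],[0,0,0,-2.0,0,0,0.21],[0,0,0,-2.2,0,0,0.21],[0,0,0,-2.4,0,0,0.21],[0,0,0,-2.55,0,0,0.21],[0,0,0,-2.7,0,0,0.21],[0,0,0,-2.8,0,0,0.21],[0,0,0,-2.8,0,0,0.21],[0,0,0,-2.8,0,0,0.21]]'; python3 -c "
from h import *
where()
s=snap('side','s4.png'); cv2.imwrite('pics/s4c.png',cv2.resize(s['image'][90:330,220:490,::-1],None,fx=2.5,fy=2.5))"
```

```text
time: 6.52
eef_pos: [588.7, -126.8, 100.6]
tcp_rot: [[-0.242, 0.97, -0.002], [0.97, 0.242, 0.0], [0.001, -0.002, -1.0]]
wrist_force: [0.9, -0.1, -0.2]
opening: 0.396
t 6.5167 chest [ -17.5 -127.   100.6] F [ 0.9 -0.1 -0.2] op 0.39586262373592673 z [-0.002  0.    -1.   ] q [-17.8  33.8  87.3  -0.   59.  -31.8]
```

View pics/s4c.png

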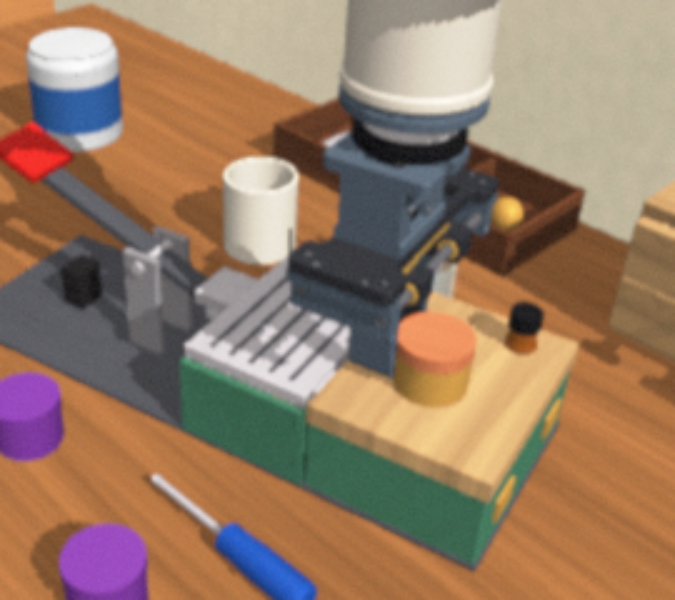

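The tin now stands on the shelf. I'll back away along chest +y and check it before lifting.

```bash
python3 -m jog '[[0,0,0,0.2,0,-0.05,0.21],[0,0,0,0.6,0,-0.05,0.21],[0,0,0,1.0,0,-0.1,0.21],[0,0,0,1.4,0,-0.5,0.21],[0,0,0,1.8,0,-1.2,0.21],[0,0,0,2.2,0,-2.0,0.6],[0,0,0,2.8,0,-2.8,1],[0,0,0,3.6,0,-3.5,1],[0,0,0,4.6,0,-3.8,1],[0,0,0,5.6,0,-3.8,1],[0,0,0,6.6,0,-3.8,1],[0,0,0,6.6,0,-3.8,1]]'; python3 -c "
from h import *
where()
q=np.load('q.npy')
t=snap('top','t5.png'); s=snap('side','s5.png')
for n,i,z in(('top',t,134),('side',s,111)):
  for d in bot.trace(n,'tin'):
    w=atz(i,d['uv'],z); print(n,round(d['conf'],2),np.round(d['uv'],1),np.round(W2C(q,w)))
plan((0,240,180),14.05)
cv2.imwrite('pics/t5c.png',cv2.resize(t['image'][90:310,200:470,::-1],None,fx=2.5,fy=2.5))
cv2.imwrite('pics/s5c.png',cv2.resize(s['image'][90:330,220:490,::-1],None,fx=2.5,fy=2.5))"
```

```text
time: 7.57
eef_pos: [538.9, 70.7, 216.0]
tcp_rot: [[-0.245, 0.969, -0.002], [0.969, 0.245, 0.001], [0.002, -0.002, -1.0]]
wrist_force: [-1.3, -0.0, -0.0]
opening: 0.003
t 7.5667 chest [-17.9  76.7 216. ] F [-1.3 -0.  -0. ] op 0.0030724503659932192 z [-0.002  0.001 -1.   ] q [  1.1  21.7  88.4   0.1  70.1 -13.1]
top 0.77 [302.6 265.5] [-145.  107.  134.]
top 0.71 [403.  185.5] [ -22. -156.  134.]
top 0.61 [373.2 281.4] [-217.  -39.  134.]
side 0.74 [393.  234.8] [ -19. -167.  111.]
side 0.66 [263.6 321.7] [-297.  -97.  111.]
side 0.63 [225.3 256.6] [-230.   44.  111.]
world [516.6 233.5 180. ] shift [5.622 0.574 1.175] turn [-0.022 -0.004 -0.003]
```

View pics/t5c.png

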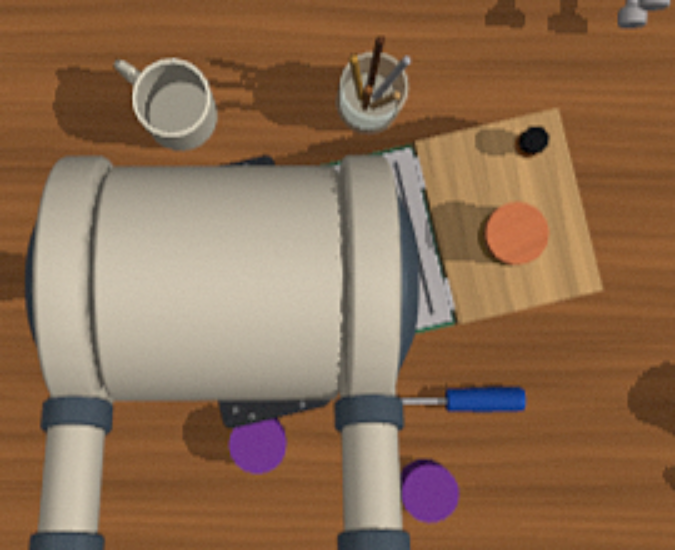

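View pics/s5c.png

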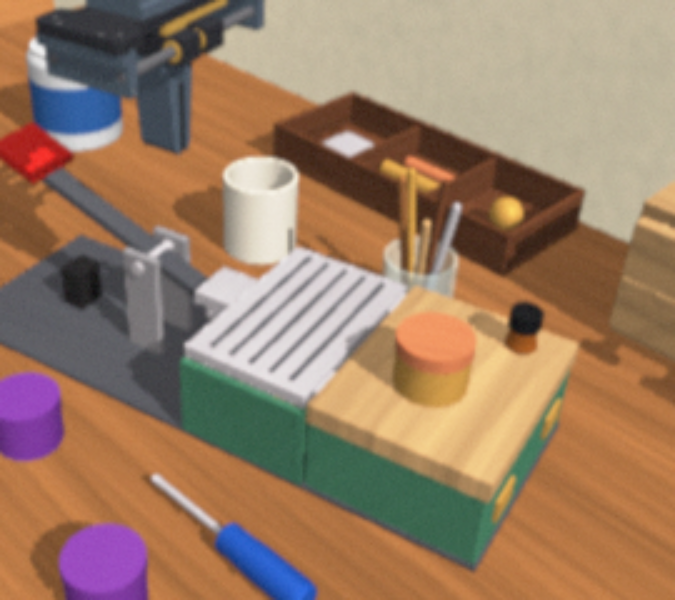

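The tin stands upright on the shelf at about chest (-20,-162), wholly clear of the flap, which is shut. Next is the pad.

```bash
python3 -m jog '[[0,0,0,0.4,0.05,0,1],[0,0,0,1.1,0.1,0,1],[0,0,0,2.0,0.2,0,1],[0,0,0,3.0,0.3,0,1],[0,0,0,4.0,0.4,0,1],[0,0,0,4.8,0.5,0,1],[0,0,0,5.3,0.57,0,1],[0,0,0,5.6,0.57,0.3,1],[0,0,0,5.62,0.57,0.6,1],[0,0,0,5.62,0.57,0.9,1],[0,0,0,5.62,0.57,0.9,1],[0,0,0,5.62,0.57,0.9,1]]'; python3 -c "
from h import *
where();plan((0,240,165),14.05)
s=snap('side','s6.png'); cv2.imwrite('pics/s6c.png',cv2.resize(s['image'][50:290,150:420,::-1],None,fx=2.5,fy=2.5))
t=snap('top','t6.png')"
```

```text
time: 8.77
eef_pos: [516.3, 232.2, 187.3]
tcp_rot: [[-0.241, 0.97, -0.004], [0.97, 0.241, -0.001], [0.0, -0.004, -1.0]]
wrist_force: [0.5, 0.2, 0.8]
opening: 0.006
t 8.7667 chest [ -0.6 238.8 187.3] F [0.5 0.2 0.8] op 0.005658821332216995 z [-0.004 -0.001 -1.   ] q [18.2 25.2 87.3  0.  67.7  4.2]
world [516.6 233.5 165. ] shift [0.039 0.024 0.745] turn [-0.044 -0.    -0.018]
```

View pics/s6c.png

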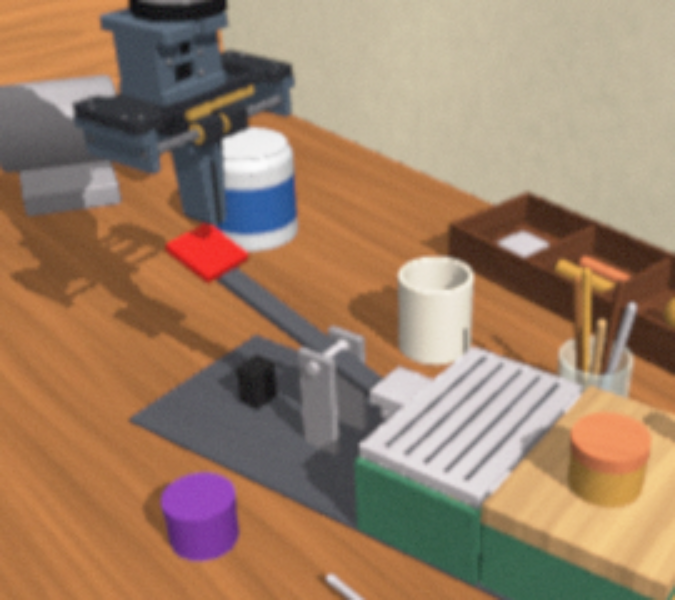

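```bash
python3 -m jog '[[0,0,0,0.04,0.02,0.3,1],[0,0,0,0.04,0.02,0.6,1],[0,0,0,0.06,0.02,0.9,1],[0,0,0,0.1,0.02,1.2,1],[0,0,0,0.15,0.02,1.5,1],[0,0,0,0.2,0.02,1.8,1],[0,0,0,0.25,0.02,2.1,1],[0,0,0,0.3,0.02,2.4,1],[0,0,0,0.3,0.02,2.4,1]]'; python3 -c "
from h import *
where()
s=snap('side','s7.png'); cv2.imwrite('pics/s7c.png',cv2.resize(s['image'][50:290,150:420,::-1],None,fx=2.5,fy=2.5))"
```

```text
time: 9.62
eef_pos: [515.0, 242.3, 114.8]
tcp_rot: [[-0.241, 0.97, -0.002], [0.97, 0.241, 0.001], [0.001, -0.002, -1.0]]
wrist_force: [-1.7, 5.3, 8.5]
opening: 0.007
t 9.6167 chest [  0.6 248.9 114.8] F [-1.7  5.3  8.5] op 0.006913757547232474 z [-0.002  0.001 -1.   ] q [19.1 30.5 91.5  0.1 58.2  5.1]
```

View pics/s7c.png

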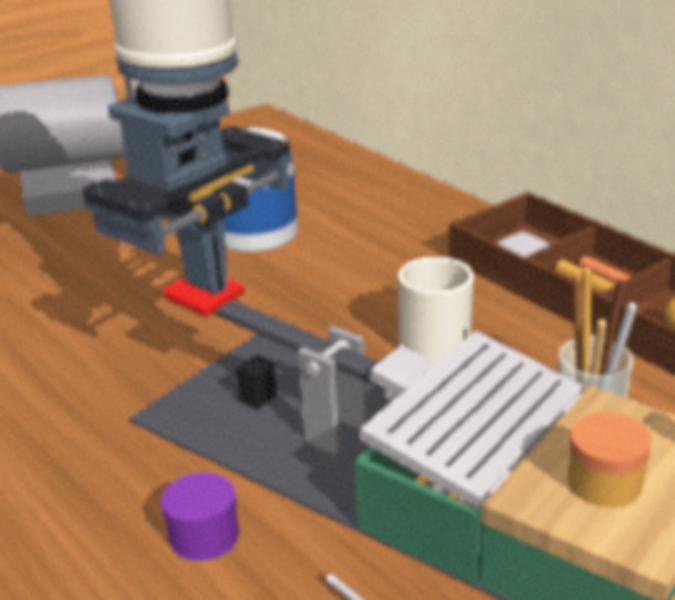

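The flap is rising and the fingers sit square on the pad with 8.5 N. I'll carry on to the stop.

```bash
python3 -m jog '[[0,0,0,0.04,-0.02,0.3,1],[0,0,0,0.06,-0.02,0.6,1],[0,0,0,0.06,-0.02,0.9,1],[0,0,0,0.06,-0.02,1.15,1],[0,0,0,0.06,-0.02,1.35,1],[0,0,0,0.06,-0.02,1.5,1],[0,0,0,0.06,-0.02,1.6,1],[0,0,0,0.06,-0.02,1.68,1],[0,0,0,0.06,-0.02,1.75,1],[0,0,0,0.06,-0.02,1.75,1],[0,0,0,0.06,-0.02,1.75,1]]'; python3 -c "
from h import *
where()"
```

```text
time: 10.58
eef_pos: [514.6, 243.7, 62.7]
tcp_rot: [[-0.242, 0.97, -0.001], [0.97, 0.242, 0.001], [0.001, -0.001, -1.0]]
wrist_force: [2.2, -3.3, 9.3]
opening: 0.005
t 10.5833 chest [  0.5 250.4  62.7] F [ 2.2 -3.3  9.3] op 0.004804213641093135 z [-0.001  0.001 -1.   ] q [19.3 34.7 93.9  0.1 51.4  5.3]
```

```bash
python3 -m jog '[[0,0,0,0,0,0.04,1],[0,0,0,0,0,0.08,1],[0,0,0,0,0,0.1,1],[0,0,0,0,0,0.1,1],[0,0,0,0,0,0.1,1]]'; python3 -c "
from h import *
where()"
```

```text
time: 11.0
eef_pos: [514.9, 243.3, 60.4]
tcp_rot: [[-0.242, 0.97, 0.001], [0.97, 0.242, 0.0], [-0.0, 0.001, -1.0]]
wrist_force: [-3.2, -7.4, 29.5]
opening: 0.004
t 11.0 chest [  0.8 250.   60.4] F [-3.2 -7.4 29.5] op 0.004056577147745354 z [ 0.001  0.    -1.   ] q [19.3 34.9 94.  -0.  51.1  5.3]
```

The force jumped from 9 to 30 N at z = 60, which matches the predicted stop of about 61. I'll let it settle and check.

```bash
python3 -m jog '[[0,0,0,0,0,0,1],[0,0,0,0,0,0,1],[0,0,0,0,0,0,1],[0,0,0,0,0,0,1],[0,0,0,0,0,0,1],[0,0,0,0,0,0,1]]'; python3 -c "
from h import *
where();q=np.load('q.npy')
s=snap('side','s8.png'); cv2.imwrite('pics/s8c.png',cv2.resize(s['image'][90:330,190:460,::-1],None,fx=2.5,fy=2.5))
for a in(.3,.33,.36):
  # flap edge corners: hinge (-100,84), local (111,6)
  print(a,[np.round((proj(s,C2W(q,(x,-100+111*np.cos(a)-6*np.sin(a),84+111*np.sin(a)+6*np.cos(a))))-[190,90])*2.5) for x in(-85,85)])
t=snap('top','t8.png')
for n,i,z in(('top',t,134),('side',s,111)):
  for d in bot.trace(n,'tin'):
    w=atz(i,d['uv'],z); print(n,round(d['conf'],2),np.round(W2C(q,w)))
where()"
```

```text
time: 11.5
eef_pos: [514.9, 243.2, 60.7]
tcp_rot: [[-0.242, 0.97, 0.001], [0.97, 0.242, -0.0], [-0.0, 0.001, -1.0]]
wrist_force: [-4.3, -2.0, 21.0]
opening: 0.003
t 11.5 chest [  0.8 249.9  60.7] F [-4.3 -2.  21. ] op 0.002975346840727637 z [ 0.001 -0.    -1.   ] q [19.3 34.8 94.1 -0.  51.   5.3]
0.3 [array([263., 315.]), array([379., 218.])]
0.33 [array([264., 312.]), array([381., 215.])]
0.36 [array([266., 310.]), array([382., 212.])]
top 0.96 [-149.  103.  134.]
top 0.88 [-218.  -41.  134.]
side 0.89 [ -15. -165.  111.]
side 0.8 [-298.  -98.  111.]
side 0.74 [-223.   45.  111.]
t 11.7 chest [  0.7 249.9  60.7] F [-4.4 -2.9 21.9] op 0.00565083309699846 z [ 0.001 -0.    -1.   ] q [19.3 34.8 94.1 -0.  51.   5.3]
```

View pics/s8c.png

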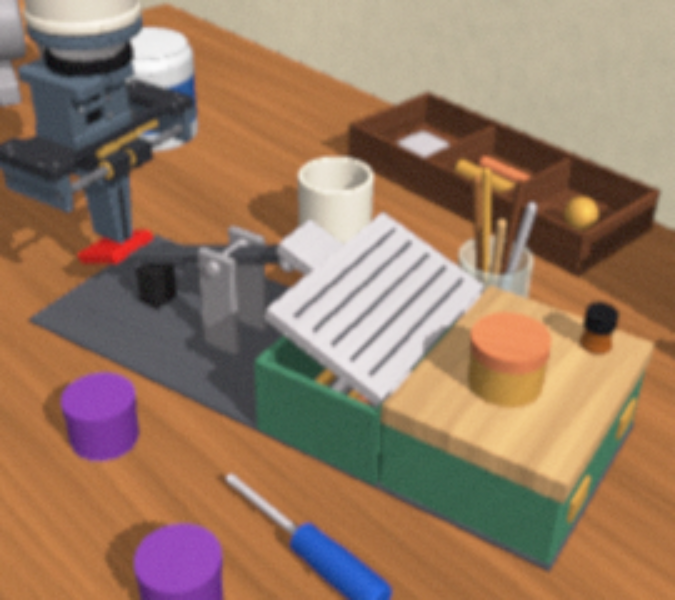

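The flap corners in the picture, at (268,310) and (385,213), match an angle of 0.36 rad. The tin stands on the shelf, and the mug, jar, pot and screwdriver are where they were. The push holds steady at about 21 N.

```bash
python3 -c "
from h import *
print(bot.hand_in()); where()"
```

```text
the job is handed in; nothing more can be done
None
the job is handed in; nothing more can be done
```

The brass tin is standing on the wooden shelf, clear of the flap. The lever's red pad is held fully down with the flap up, so you can reach into the chest. I slid the tin across with two half-open fingers behind it, without gripping or lifting it. I then shut the fingers, pressed the pad down to its stop, and handed in at 11.7 s.

Last checks before handing in:
- **Lever and flap:** the push held at about 21–22 N at the height where the stop should be. The flap's corners in the side picture match about 0.36 rad.
- **Tin:** it stands upright at about chest (-15 to -20, -160 to -165) mm. The two cameras differed by about 11 mm on this (y -156 and -167), but both put it well clear of the flap (limit -129 mm). The last top-camera detection missed the tin, so the final reading is from the side camera only.
- **Bystanders:** the rivet pot, mug, graver jar and screwdriver look unmoved in the pictures; I did not measure them again at the end.

No check failed. The hand-in gave no verdict, and the state could not be read after it.

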